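# Hold a spring clip open over the tasting card

## Robot

A 6-joint arm with a two-finger parallel gripper is mounted at the origin on the work surface; the furniture and walls round the work are solid. World frame = base frame: x ahead of the robot, y to its left, z up, the work surface at z = 0. Lengths are in m, angles in degrees, forces in N, time in s.
With the tool pointing down it reaches from about 0.25 to 0.725 m from the base axis. Payload 9.7 kg.
Tool frame: the origin (TCP) lies midway between the tips of the shut fingers; the grasp point (between the pads) lies 19 mm behind it (bot.hold_point_z is the distance from the TCP to the grasp point, in m); z points along the fingers, y is the line along which they close (so a half turn about z gives the same grasp; the last joint's range is limited). The gripper opens to 85 mm and grips with 20 to 120 N. Pads are 22 mm wide; open, the fingers measure 114 mm over their backs; the gripper's body (76 mm by 85 mm) begins 54 mm behind the grasp point. The pads swing forward as they close: fully open they stand 13 mm farther back than shut.
Start: joints at [67.724, 4.979, 10.078, 95.1, 0, 90], TCP at [0.208, 0.509, 0.231] pointing down, gripper open.
Joint ranges: [-179.16, 179.16], [-48.56, 103.87], [-65.8, 70.77], [-126.05, 130.52], [-82.76, 87.17], [-180, 180]. Speed limits (degrees/s): [127.2, 127.2, 147.25, 180, 180, 180].

## Interface

Orientations are given as [roll, pitch, yaw] about the fixed x, y, z axes, in that order (R = Rz(yaw) Ry(pitch) Rx(roll)).
In Python, from workcell import bot gives the robot as it stands.
- The arm moves only by the tool play_rows, never from a script. Its argument "steps" is a list that holds one entry, the list of rows, each a list of 4 numbers: the shift along the tool's x, y, z in m, then the turn about the tool's z in rad. In form: [[[tx, ty, tz, yaw], ...]]. A call has exactly 5 rows; each row shifts and turns the commanded pose from where the row before left it, along the tool's axes as they then stand; what a row does not reach is not made up. A row lasts 1/12 s, in which the tool goes at most 41.7 mm and 7.16 degrees, less where a joint would pass 70% of its speed; a pose out of reach is approached as far as the arm can. A call is refused whole if a number of a shift passes 0.0417 or a number of a turn 0.125, either way. A call with a gripper value outside its range is refused whole. "gripper" is the finger opening in m, from 0 to 0.0854, set as the call begins (left out, the last holds). The fingers move at their own pace and stop on an object; "squeeze" is the grip in N (left out, the last holds). Time passes only in rows, so rows that do not move let the fingers close, or fill a call up. It gives the time, the measured TCP pose, the force, the opening and the grip force at its end, in the units of the state.
- bot.get_obs(): the state, without advancing time (a new reading comes with each control period).
- bot.camera(name): name is "scene" or "top"; returns a dict with "img" (480x640x3 uint8, blue, green, red), "vfov" (degrees; the focal length in pixels is half the picture's height over the tangent of half this angle, whatever the lens; pixels are square), "cx", "cy" (the principal point, pixels), "xyz" and "attitude" of the camera in the world. Camera axes: x right, y down, z forward; pixel columns grow to the right and rows downward; lengths in m; the calibration is good to about 2 mm. A picture is of the moment at which its call begins. There is no depth.
- bot.job_done(): hands the job in; it is judged then, once.
The state is a dict: "time": time; "q": joint angles; "qd": joint speeds; "joint_efforts": joint torques, N m; "ee_pos": TCP position; "tcp_rot": TCP orientation; "wrist_force": force on the tool from outside, world axes, zero at the start; "torque": the same for the moment, N m; "opening": finger opening in m; "grasp_force": force on a finger pad.
Only numpy, scipy, OpenCV 4.12 (cv2) and the standard library are available. Lean on these libraries where they do the work, as an engineer would, in place of code of your own. Each camera call takes 0.05 s, during which the arm holds its last target. There are 200 camera calls.

## Task

Squeeze the red spring clip open by its handles, lift it off the fin of its rest and bring it over the upright tasting card. Lower it, spread well open, so that its jaws gape on both sides of the card's top edge, near the middle and in line with the edge, tips at least a centimetre below the edge and nothing of the clip touching the card. Be gentle: never press on the card or bend it noticeably, leave the other things where they are, and finish still holding the clip open there so that a second card can be slipped in.

Things in the scene. Friction and masses are not known exactly. Their poses are not given: they have to be found in the camera images.
- spring_clip: red metal spring clip like a big clothes peg, about 120 g, 106 mm high, standing jaws down on the fin of its rest. Origin: midway between the undersides of the jaw tips as it sits there; z up to the handles, y along the hinge pin, x across the opening. The frame belongs to the half at +x, so it leans by half the joint value when squeezed evenly. Jaws 44 mm wide along y
- clip_jaw (a joint): opening angle between the clip's halves, rad: 0 as it bites on the 6 mm fin, -0.05 shut, 0.40 at the open stop (jaw tips gape 28 mm inside, 44 mm outside). A spring closes it: squeezing the handle tops takes about 3 N to begin, 8 N for full travel
- clip_pivot (a point): middle of the clip's hinge pin, 55 mm above the jaw tips. Above it two handle plates, 30 mm wide along y, flare to their upper ends 104 mm above the jaw tips, 47 mm apart over their outsides; squeezed along x to the stop, their outer faces are parallel, 28 mm apart, and both halves have swung equally
- jaw_tip_a (a point): inner edge of the clip's jaw tip at the clip's +x side, 1 mm above the tip's underside
- jaw_tip_b (a point): inner edge of the clip's other jaw tip, at its -x side
- clip_stand: clip rest, fixed: wooden block 60x110 mm, 60 mm high, with an upright brass fin on top, 6 mm thick, 80 mm long along y, 20 mm high above the wood; origin at the centre of its underside, z up. The clip straddles the fin, jaw tips on the wood; it must rise over 20 mm to come off
- card_holder: dark wooden card foot, fixed: 47x120 mm, 22 mm high; origin at the centre of its underside, z up; the card stands in the slot along its y axis
- tasting_card: upright cream card with red heading band and grey lines, 3 mm thick, 90 mm wide along y, held by its lower edge in the foot; top edge 140 mm above the table. Springy: leans about its lower edge when pushed (about 7 N per rad at the top) and springs back. Origin in the slot 22 mm above the table; x normal to its face, z up the card
- card_top (a point): middle of the card's top edge; x normal to the card's face, y along the edge, z up
- card_block: cream block of tasting cards, 92x64x13 mm, lying flat; a bystander, origin at its underside's centre
- corkscrew: waiter's corkscrew with wooden handle, 172 mm long, lying flat; a bystander, origin at its underside's centre
- coaster_stack: round stack of dark felt coasters, 71 mm across, 13 mm high; a bystander, origin at its underside's centre
- matchbox: red matchbox, 36x54x14 mm; a bystander, origin at its underside's centre
- cork_0: pulled wine cork lying on its side, 24 mm thick, 44 mm long; a bystander, origin at its underside's centre
- tasting_glass: stemless tasting glass, upright, 67 mm across, 92 mm high; a bystander, origin at its underside's centre
Things that resemble listed ones, but are neither listed nor needed, are in the scene too. There is more than one size of the spring_clip; the one meant has the size given above.

How it is judged:
By the outcome, as a careful person would: the job done as asked, in the order asked, and still so for the second after the job is handed in, while the arm keeps its last pose, push and grip.
It also fails if it takes over 35 s, if anything falls off the work surface, if the arm or the gripper's body presses on something with over 40 N, if the wrist force passes 120 N, or if a joint passes its speed limit or range.

## Working session

There is one attempt and no reset: what is moved stays moved. The work goes in short steps, Python scripts to look and compute and a tool call to move; the robot and the scene stay as the last step left them, time stands still between calls to the robot, and variables do not carry over. Pictures are saved under pics/ and viewed, at most 10 in all, crops included, and the job is handed in when it is done.

Besides the shell and the picture viewer there is one more tool, called after "Call:" by a JSON object that holds its "op" and its "data". play_rows: Moves the arm, as the interface text tells. Its arguments: {"type":"object","properties":{"steps":{"type":"array","items":{"type":"array","items":{"type":"array","items":{"type":"number"}}}},"gripper":{"type":"number"},"squeeze":{"type":"number"}},"required":["steps"]}

```bash
ls; mkdir -p pics
python3 - <<'E'
from workcell import bot
import cv2
for n in("scene","top"):
    c=bot.camera(n); cv2.imwrite(f"pics/{n}0.png",c["img"]); print(n,c["vfov"],c["cx"],c["cy"],c["xyz"],c["attitude"])
o=bot.get_obs(); print(o, bot.hold_point_z)
E
```

```text
pics
scene 54.44895883087218 318.5028568926955 239.0712989553559 [-0.12612884  0.43378982  0.49599945] [-117.07088304   -0.22597087 -123.62355716]
top 47.98780188926677 320.18592384102686 242.59519382570974 [0.46439639 0.00578811 0.97138298] [-176.77351131   -0.8681487   -88.37223123]
{'time': 0.1, 'q': array([ 6.77231625e+01,  5.00856802e+00,  1.00382388e+01,  9.50980840e+01,
       -7.38740675e-04,  8.99991364e+01]), 'qd': array([-0.04258211, -0.03711054,  0.0101235 ,  0.11556145, -0.0587989 ,
        0.03221958]), 'joint_efforts': array([ 2.19200476e-03, -5.21557045e+01,  4.65655088e+01,  1.60531449e-02,
        1.36628501e-04, -8.20991914e-07]), 'ee_pos': array([0.2084233 , 0.50876459, 0.23064125]), 'tcp_rot': array([-1.79931587e+02,  7.37708931e-04,  1.57724027e+02]), 'wrist_force': array([ 0.80921209,  0.75810789, -0.68369189]), 'torque': array([-0.03219179, -0.01160789, -0.01449581]), 'grasp_force': 0.0, 'opening': 0.08520406727793653} 0.0187
```

```bash
sleep 1
```

```text
(no output)
```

View pics/scene0.png

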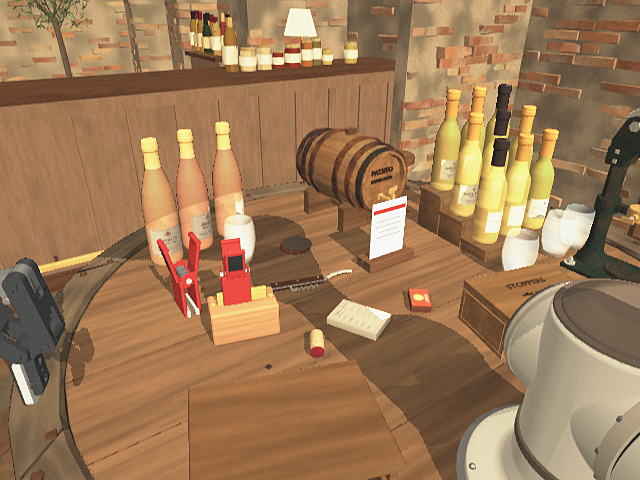

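View pics/top0.png

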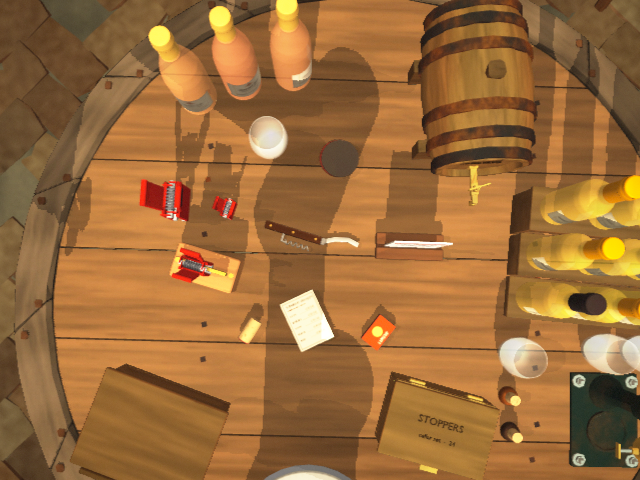

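The scene picture shows the clip on its wooden rest at about (240,280), a bigger one beside it at (180,275), and the card at (388,230). In the top view the candidates are A, a large clip standing on the table at (165,200); B, a small one at (225,207); and C, on the wooden rest at (195,265). C fits because it straddles the fin of the rest. I'll confirm with an enlarged crop.

```bash
cat > h.py <<'E'
import numpy as np, cv2
from scipy.spatial.transform import Rotation as R
def cam(c):
    f=240/np.tan(np.radians(c["vfov"]/2)); return f,R.from_euler('xyz',c["attitude"],degrees=True).as_matrix(),np.array(c["xyz"])
def ray(c,u,v):
    f,M,p=cam(c); return p,M@np.array([(u-c["cx"])/f,(v-c["cy"])/f,1])
def plane(c,u,v,z):
    p,d=ray(c,u,v); return p+d*(z-p[2])/d[2]
def proj(c,P):
    f,M,p=cam(c); q=M.T@(np.array(P)-p); return f*q[0]/q[2]+c["cx"],f*q[1]/q[2]+c["cy"]
def tri(a,b):
    (p,d),(q,e)=ray(*a),ray(*b); s=np.linalg.lstsq(np.c_[d,-e],q-p,rcond=None)[0]
    A,B=p+d*s[0],q+e*s[1]; return (A+B)/2,np.linalg.norm(A-B)
E
python3 - <<'E'
import cv2,numpy as np
t=cv2.imread("pics/top0.png"); s=cv2.imread("pics/scene0.png")
r=lambda i,x,y,w,h:cv2.resize(i[y:y+h,x:x+w],(400,300),interpolation=cv2.INTER_CUBIC)
cv2.imwrite("pics/crop1.png",np.vstack([np.hstack([r(t,155,230,100,75),r(t,365,220,100,75)]),np.hstack([r(s,180,225,120,90),r(s,345,190,120,90)])]))
E
```

```text
(no output)
```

View pics/crop1.png

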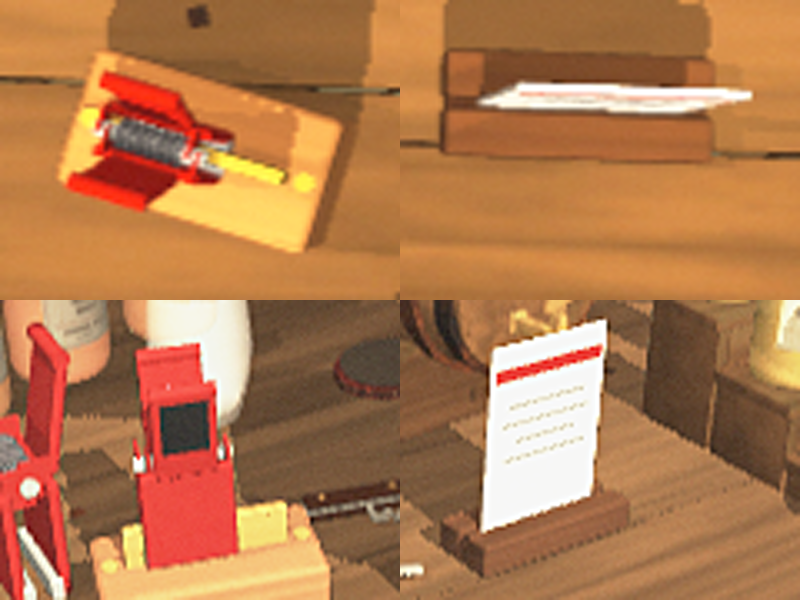

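The crop confirms that C straddles the brass fin, near its left (+y) end. Its handles are at about crop (140,85) and (110,190). The card's top edge runs from about crop (518,84) to (750,94). Next I'll measure both.

Run:
```python
from workcell import bot
from h import *
np.set_printoptions(precision=4,suppress=True)
t=bot.camera("top"); s=bot.camera("scene")
T=lambda u,v,x0=155,y0=230:(x0+u/4-.4,y0+v/4-.4)
S=lambda u,v,x0=180,y0=225:(x0+u*.3-.35,y0+(v-300)*.3-.35)
print("wood top corners");P=[plane(t,*T(*c),.06)for c in[(105,53),(342,125),(305,250),(62,180)]]
for p in P:print(p)
e=(P[0]+P[3]-P[1]-P[2])/2;print("centre",sum(P)/4,"len",np.linalg.norm(e),"y-dir yaw",np.degrees(np.arctan2(e[1],e[0])))
print("fin R end top",plane(t,*T(287,177),.08))
print("handles outer top z.164");
for c in[(103,75),(180,98),(70,178),(145,207)]:print(plane(t,*T(*c),.164))
print("small check: handle scene tri",tri((t,*T(180,98)),(s,*S(140,350))),tri((t,*T(103,75)),(s,*S(200,345))))
print("holder corners z.022")
for c in[(445,50),(710,57),(712,162),(443,152)]:print(plane(t,*T(*c,365,220),.022))
print("card top")
for c in[(518,84),(750,94)]:print(plane(t,*T(*c,365,220),.14))
for c,d in[((518,84),(607,320)),((750,94),(492,347)),((518,84),(492,347)),((750,94),(607,320))]:print("tri",tri((t,*T(*c,365,220)),(s,*S(*d,345,190))))
m=cv2.inRange(cv2.cvtColor(t["img"],cv2.COLOR_BGR2HSV),(0,0,170),(180,70,255));m[:, :370]=0;m[:,470:]=0;m[:235]=0;m[255:]=0
for u in range(384,456,5):
    v=np.where(m[:,u])[0];print(u,v.min() if len(v) else None,v.max() if len(v) else None)
```

```text
wood top corners
[0.5088 0.2283 0.06  ]
[0.4814 0.1276 0.06  ]
[0.4285 0.1411 0.06  ]
[0.4549 0.244  0.06  ]
centre [0.4684 0.1853 0.06  ] len 0.10535099907166418 y-dir yaw 75.17699324195378
fin R end top [0.459  0.1467 0.08  ]
handles outer top z.164
[0.4955 0.2033 0.164 ]
[0.4878 0.1743 0.164 ]
[0.4568 0.2139 0.164 ]
[0.4469 0.1857 0.164 ]
small check: handle scene tri (array([0.4936, 0.1873, 0.1591]), np.float64(0.025955082452359526)) (array([0.4881, 0.1887, 0.1692]), np.float64(0.029633149569454037))
holder corners z.022
[ 0.545  -0.2825  0.022 ]
[ 0.5454 -0.4007  0.022 ]
[ 0.4988 -0.4019  0.022 ]
[ 0.4998 -0.2822  0.022 ]
card top
[ 0.5226 -0.2753  0.14  ]
[ 0.5214 -0.3659  0.14  ]
tri (array([ 0.4421, -0.3321,  0.1424]), np.float64(0.19597104580095323))
tri (array([ 0.4994, -0.4197,  0.0773]), np.float64(0.07143596650391458))
tri (array([ 0.4739, -0.3286,  0.1099]), np.float64(0.13172145942871666))
tri (array([ 0.467 , -0.427 ,  0.1068]), np.float64(0.14307231294486533))
384 None None
389 244 245
394 241 246
399 241 246
404 241 246
409 241 246
414 241 246
419 241 247
424 242 247
429 242 247
434 242 247
439 242 246
444 242 245
449 243 244
454 None None
```

My card crop offset was wrong (the panel starts 400 px to the right), so I'm redoing that. I'm also checking the neighbouring clip A for clearance.

Run:
```python
from workcell import bot
from h import *
np.set_printoptions(precision=4,suppress=True)
t=bot.camera("top"); s=bot.camera("scene")
T=lambda u,v,x0=155,y0=230:(x0+u/4-.4,y0+v/4-.4)
S=lambda u,v,x0=180,y0=225:(x0+u*.3-.35,y0+(v-300)*.3-.35)
print("handle tri",tri((t,*T(180,98)),(s,*S(200,345))),tri((t,*T(103,75)),(s,*S(140,350))))
print("holder corners z.022")
for c in[(445,50),(710,57),(712,162),(443,152)]:print(plane(t,*T(*c,265,220),.022))
print("card top")
for c in[(518,84),(750,94),(518,86),(750,94)]:print(plane(t,*T(*c,265,220),.14))
for c,d in[((518,86),(492,347)),((750,94),(607,320))]:print("tri",tri((t,*T(*c,265,220)),(s,*S(*d,225,190))))
print("clip A handle tri: px top(142,181)?", [plane(t,142,181,z) for z in(.1,.15)], tri((t,142,181),(s,160,236)), tri((t,187,220),(s,186,318)))
```

```text
handle tri (array([0.4875, 0.1741, 0.1626]), np.float64(0.001310453991400733)) (array([0.4949, 0.2018, 0.1647]), np.float64(0.002857132480127378))
holder corners z.022
[ 0.5398 -0.105   0.022 ]
[ 0.5401 -0.2225  0.022 ]
[ 0.4937 -0.2241  0.022 ]
[ 0.4947 -0.1051  0.022 ]
card top
[ 0.518  -0.1198  0.14  ]
[ 0.5168 -0.2099  0.14  ]
[ 0.5173 -0.1198  0.14  ]
[ 0.5168 -0.2099  0.14  ]
tri (array([ 0.5165, -0.12  ,  0.1436]), np.float64(0.0018759004199325156))
tri (array([ 0.516 , -0.2106,  0.1409]), np.float64(0.0023412795991698174))
clip A handle tri: px top(142,181)? [array([0.6054, 0.2856, 0.1   ]), array([0.5973, 0.2695, 0.15  ])] (array([0.5973, 0.2693, 0.1466]), np.float64(0.002640701660363167)) (array([ 0.5587,  0.2458, -0.0085]), np.float64(0.021454379987370216))
```

Call:
{"op": "play_rows", "data": {"steps": [[[-0.036, -0.019, 0, 0], [-0.036, -0.019, 0, 0], [-0.036, -0.019, 0, 0], [-0.036, -0.019, 0, 0], [-0.036, -0.019, 0, 0]]], "gripper": 0.0854, "squeeze": 20}}

```text
time: 0.72
ee_pos: [0.3397, 0.3513, 0.2313]
tcp_rot: [180.0, 0.0, 157.8]
wrist_force: [1.0, 0.4, 0.2]
opening: 0.0854
grasp_force: 0.0
```

Call:
{"op": "play_rows", "data": {"steps": [[[-0.036, -0.019, 0, 0], [-0.036, -0.019, 0, 0], [-0.036, -0.019, 0, 0], [-0.036, -0.019, 0, 0], [-0.036, -0.019, 0, 0]]]}}

```text
time: 1.13
ee_pos: [0.4705, 0.1948, 0.2315]
tcp_rot: [180.0, 0.0, 157.7]
wrist_force: [0.3, 1.3, -0.0]
opening: 0.0853
grasp_force: 0.0
```

Call:
{"op": "play_rows", "data": {"steps": [[[0, 0, 0, 0.12], [0, 0, 0, 0.12], [0, 0, 0, 0.12], [0, 0, 0, 0.12], [0, 0, 0, 0.12]]]}}

```text
time: 1.55
ee_pos: [0.4697, 0.1964, 0.2312]
tcp_rot: [-180.0, -0.0, 123.0]
wrist_force: [-0.3, -0.9, -0.0]
opening: 0.0854
grasp_force: 0.0
```

Call:
{"op": "play_rows", "data": {"steps": [[[0, 0, 0, 0.12], [0, 0, 0, 0.12], [0, 0, 0, 0.12], [0, 0, 0, 0.12], [0, 0, 0, 0.12]]]}}

```text
time: 1.97
ee_pos: [0.4695, 0.1966, 0.2312]
tcp_rot: [-180.0, 0.0, 88.6]
wrist_force: [-0.8, 0.5, -0.2]
opening: 0.0853
grasp_force: 0.0
```

Call:
{"op": "play_rows", "data": {"steps": [[[0, 0, 0, 0.12], [0, 0, 0, 0.12], [0, 0, 0, 0], [0, 0, 0, 0], [0, 0, 0, 0]]]}}

```text
time: 2.38
ee_pos: [0.4696, 0.1967, 0.2313]
tcp_rot: [-180.0, 0.0, 75.4]
wrist_force: [-0.2, -0.3, 0.1]
opening: 0.0854
grasp_force: 0.0
```

Call:
{"op": "play_rows", "data": {"steps": [[[-0.001, 0.001, 0.02, 0], [-0.001, 0.001, 0.02, 0], [0, 0, 0.02, 0], [0, 0, 0.015, 0], [0, 0, 0, 0]]]}}

```text
time: 2.8
ee_pos: [0.4697, 0.1937, 0.1531]
tcp_rot: [-179.8, 0.2, 75.4]
wrist_force: [-0.7, -0.3, -0.3]
opening: 0.0856
grasp_force: 0.0
```

Run:
```python
from workcell import bot
import cv2,numpy as np
s=bot.camera("scene")["img"];t=bot.camera("top")["img"]
cv2.imwrite("pics/s1.png",np.hstack([cv2.resize(s[190:350,150:310],(400,400),interpolation=2),cv2.resize(t[190:310,130:250],(400,400),interpolation=2)]))
```

```text
(no output)
```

View pics/s1.png

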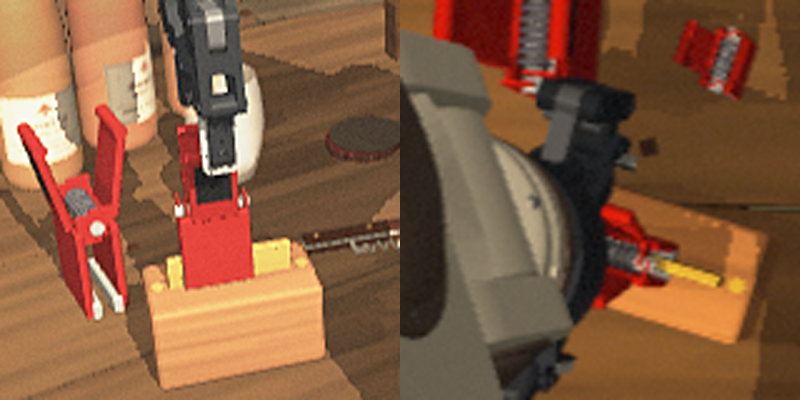

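The crop shows the fingers straddling the handles at crop (220,150), centred within a few mm, and clear of clip A. Descending to grip.

Call:
{"op": "play_rows", "data": {"steps": [[[0, 0.001, 0.008, 0], [0, 0.001, 0.008, 0], [0, 0, 0.006, 0], [0, 0, 0, 0], [0, 0, 0, 0]]]}}

```text
time: 3.32
ee_pos: [0.4728, 0.1936, 0.134]
tcp_rot: [-180.0, 0.0, 75.2]
wrist_force: [0.2, -0.0, -0.5]
opening: 0.0856
grasp_force: 0.0
```

Call:
{"op": "play_rows", "data": {"steps": [[[0, 0, 0, 0], [0, 0, 0, 0], [0, 0, 0, 0], [0, 0, 0, 0], [0, 0, 0, 0]]], "gripper": 0.05}}

```text
time: 3.73
ee_pos: [0.473, 0.1938, 0.1345]
tcp_rot: [180.0, -0.0, 75.2]
wrist_force: [0.8, -0.4, -0.9]
opening: 0.05
grasp_force: 0.0
```

Call:
{"op": "play_rows", "data": {"steps": [[[0, 0, 0, 0], [0, 0, 0, 0], [0, 0, 0, 0], [0, 0, 0, 0], [0, 0, 0, 0]]], "gripper": 0.036}}

```text
time: 4.15
ee_pos: [0.4736, 0.1938, 0.1353]
tcp_rot: [179.9, -0.1, 75.2]
wrist_force: [0.5, -1.0, 6.1]
opening: 0.036
grasp_force: 6.0
```

Call:
{"op": "play_rows", "data": {"steps": [[[0, 0, 0, 0], [0, 0, 0, 0], [0, 0, 0, 0], [0, 0, 0, 0], [0, 0, 0, 0]]], "gripper": 0.02}}

```text
time: 4.57
ee_pos: [0.4744, 0.1939, 0.1361]
tcp_rot: [179.8, -0.1, 75.2]
wrist_force: [3.1, -0.4, 8.1]
opening: 0.028
grasp_force: 21.1
```

Run:
```python
from workcell import bot
import cv2,numpy as np
s=bot.camera("scene")["img"];t=bot.camera("top")["img"]
cv2.imwrite("pics/s2.png",np.hstack([cv2.resize(s[190:350,150:310],(400,400),interpolation=2),cv2.resize(t[190:310,130:250],(400,400),interpolation=2)]))
```

```text
(no output)
```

View pics/s2.png

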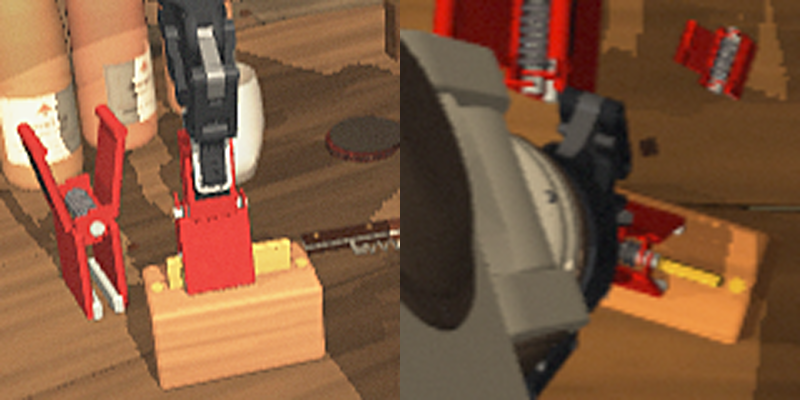

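The grip stands at 28 mm, which is the open stop, and the jaws are spread on both sides of the fin. Lifting straight up.

Call:
{"op": "play_rows", "data": {"steps": [[[0, 0, -0.005, 0], [0, 0, -0.008, 0], [0, 0, -0.012, 0], [0, 0, -0.012, 0], [0, 0, -0.012, 0]]]}}

```text
time: 5.08
ee_pos: [0.4729, 0.1938, 0.1848]
tcp_rot: [180.0, -0.0, 75.2]
wrist_force: [0.6, -0.4, -0.5]
opening: 0.0268
grasp_force: 19.9
```

Call:
{"op": "play_rows", "data": {"steps": [[[0, 0, -0.02, 0], [0, 0, -0.02, 0], [0, 0, -0.02, 0], [0, 0, -0.02, 0], [0, 0, -0.02, 0]]]}}

```text
time: 5.5
ee_pos: [0.4728, 0.1937, 0.2854]
tcp_rot: [180.0, -0.0, 75.2]
wrist_force: [-0.7, -0.6, -1.1]
opening: 0.0279
grasp_force: 19.9
```

Call:
{"op": "play_rows", "data": {"steps": [[[0, 0, 0, -0.05], [0, 0, 0, -0.05], [0, 0, 0, -0.05], [0, 0, 0, -0.05], [0, 0, 0, -0.053]]]}}

```text
time: 5.92
ee_pos: [0.473, 0.1937, 0.2844]
tcp_rot: [180.0, -0.0, 89.9]
wrist_force: [-0.6, 0.6, -0.3]
opening: 0.0277
grasp_force: 20.3
```

Call:
{"op": "play_rows", "data": {"steps": [[[-0.015, 0.002, 0, 0], [-0.03, 0.004, 0, 0], [-0.035, 0.005, 0, 0], [-0.035, 0.005, 0, 0], [-0.035, 0.005, 0, 0]]]}}

```text
time: 6.33
ee_pos: [0.4931, 0.0423, 0.2845]
tcp_rot: [179.9, -0.0, 89.8]
wrist_force: [0.7, 0.8, -1.5]
opening: 0.0275
grasp_force: 20.3
```

Call:
{"op": "play_rows", "data": {"steps": [[[-0.035, 0.005, 0, 0], [-0.035, 0.005, 0, 0], [-0.035, 0.005, 0, 0], [-0.03, 0.004, 0, 0], [-0.03, 0.004, 0, 0]]]}}

```text
time: 6.75
ee_pos: [0.5153, -0.1233, 0.2844]
tcp_rot: [179.9, 0.0, 89.7]
wrist_force: [0.0, 0.7, -0.1]
opening: 0.0278
grasp_force: 20.3
```

Call:
{"op": "play_rows", "data": {"steps": [[[-0.025, 0.002, 0, 0], [-0.018, 0, 0, 0], [0, 0, 0, 0], [0, 0, 0, 0], [0, 0, 0, 0]]]}}

```text
time: 7.17
ee_pos: [0.5172, -0.1641, 0.2839]
tcp_rot: [180.0, -0.0, 89.7]
wrist_force: [-0.0, -0.4, -1.7]
opening: 0.0278
grasp_force: 20.2
```

Run:
```python
from workcell import bot
import cv2,numpy as np
s=bot.camera("scene")["img"];t=bot.camera("top")["img"]
cv2.imwrite("pics/sf3.png",s);cv2.imwrite("pics/tf3.png",t)
cv2.imwrite("pics/s3.png",np.hstack([cv2.resize(s[120:280,310:470],(400,400),interpolation=2),cv2.resize(t[180:310,350:480],(400,400),interpolation=2)]))
```

```text
(no output)
```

View pics/s3.png

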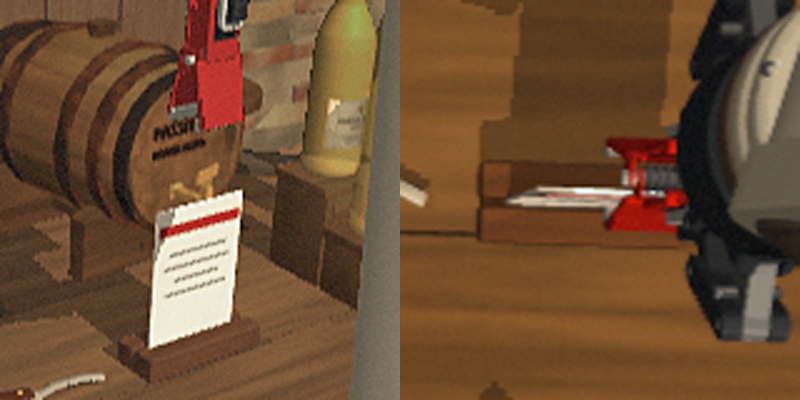

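The crop shows the open clip hanging over the card. The jaw ends are at crop (610,140) and (610,228) in the top view, and the near jaw's lower corner is at about crop (200,125) in the scene view. Measuring the tips.

Run:
```python
from workcell import bot
from h import *
np.set_printoptions(precision=4,suppress=True)
t=bot.camera("top"); s=bot.camera("scene")
for n,im,a in(("top",t["img"],(400,200,440,270)),("scene",s["img"],(370,120,415,175))):
    h=cv2.cvtColor(im,cv2.COLOR_BGR2HSV);m=cv2.inRange(h,(0,150,60),(6,255,255))|cv2.inRange(h,(174,150,60),(180,255,255))
    x0,y0,x1,y1=a; m=m[y0:y1,x0:x1]; n_,l,st,_=cv2.connectedComponentsWithStats(m); k=1+st[1:,4].argmax();mm=l==k
    if n=="top":
        for u in range(0,40,3):
            v=np.where(m[:,u])[0]; print(n,u+x0,(v+y0)[[0,-1]] if len(v) else None)
    else:
        for u in range(0,45,3):
            v=np.where(mm[:,u])[0]; print(n,u+x0,(v+y0)[[0,-1]] if len(v) else None)
print(tri((t,418.2,254.1),(s,390,170)))
for z in(.20,.207,.214):
  for p in((418.2,254.1),(418.2,225.5)):print(z,plane(t,*p,z))
for d in(0,):
  p=np.array([.517,-.165,.14]);print("card pts in top/scene",[ (proj(t,p+[0,o,0]),proj(s,p+[0,o,0])) for o in(.045,-.045)])
```

```text
top 400 None
top 403 None
top 406 None
top 409 None
top 412 None
top 415 None
top 418 [225 254]
top 421 [225 254]
top 424 [225 254]
top 427 [225 254]
top 430 [225 254]
top 433 [225 254]
top 436 [225 254]
top 439 [225 255]
scene 370 None
scene 373 None
scene 376 None
scene 379 [152 162]
scene 382 [140 161]
scene 385 [120 160]
scene 388 [120 159]
scene 391 [120 171]
scene 394 [120 171]
scene 397 [136 170]
scene 400 [136 169]
scene 403 [135 169]
scene 406 [146 168]
scene 409 None
scene 412 None
(array([ 0.4956, -0.1425,  0.2142]), np.float64(0.0011985393334539493))
0.2 [ 0.4958 -0.1458  0.2   ]
0.2 [ 0.537 -0.145  0.2  ]
0.207 [ 0.4955 -0.1444  0.207 ]
0.207 [ 0.5363 -0.1436  0.207 ]
0.214 [ 0.4952 -0.143   0.214 ]
0.214 [ 0.5357 -0.1423  0.214 ]
card pts in top/scene [((np.float64(394.23306549702306), np.float64(241.28014350797596)), (np.float64(371.49398954972673), np.float64(205.36359645277113))), ((np.float64(452.15239590264366), np.float64(242.97811337076973)), (np.float64(405.5737893290376), np.float64(196.00040414208212)))]
```

Tip midline x ≈ 0.516, centre y ≈ −0.165 and tip height about 0.212 (TCP − 0.072). The card is at (0.517, −0.165) with its edge at 0.14, so the clip is already lined up. Lowering about 90 mm, with a look just above the end.

Call:
{"op": "play_rows", "data": {"steps": [[[0, 0.0005, 0.016, 0], [0, 0, 0.016, 0], [0, 0, 0.014, 0], [0, 0, 0.008, 0], [0, 0, 0, 0]]]}}

```text
time: 7.78
ee_pos: [0.5171, -0.1638, 0.2277]
tcp_rot: [-179.9, -0.0, 89.8]
wrist_force: [-1.2, 0.4, -1.3]
opening: 0.0275
grasp_force: 20.2
```

Call:
{"op": "play_rows", "data": {"steps": [[[0, 0, 0.007, 0], [0, 0, 0.007, 0], [0, 0, 0.007, 0], [0, 0, 0.004, 0], [0, 0, 0, 0]]]}}

```text
time: 8.2
ee_pos: [0.5173, -0.1644, 0.2032]
tcp_rot: [-179.9, -0.0, 89.7]
wrist_force: [-0.4, 0.1, -1.6]
opening: 0.0274
grasp_force: 20.2
```

Run:
```python
from workcell import bot
import cv2,numpy as np
s=bot.camera("scene")["img"];t=bot.camera("top")["img"]
cv2.imwrite("pics/s4.png",np.hstack([cv2.resize(s[150:270,330:450],(400,400),interpolation=2),cv2.resize(t[205:285,380:460],(400,400),interpolation=2)]))
```

```text
(no output)
```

View pics/s4.png

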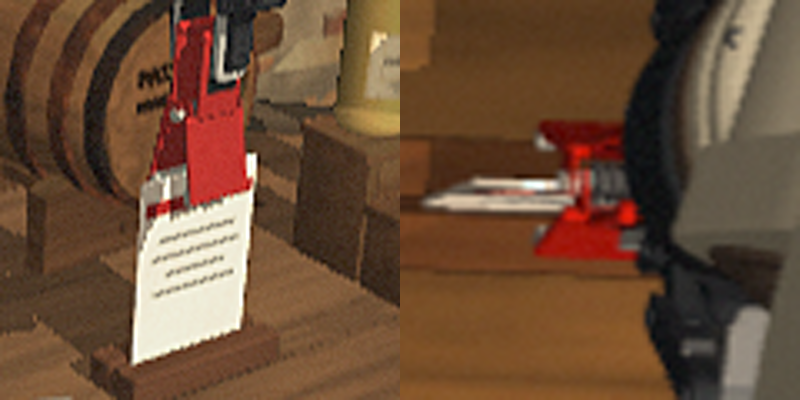

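The view shows the jaws astride the card's top edge. In the top crop the jaw sides are at rows 120 and 258 and the card edge is near 188, so it is well centred. Lowering the last bit.

Call:
{"op": "play_rows", "data": {"steps": [[[0, 0, 0.004, 0], [0, 0, 0.004, 0], [0, 0, 0.002, 0], [0, 0, 0, 0], [0, 0, 0, 0]]]}}

```text
time: 8.72
ee_pos: [0.5176, -0.1645, 0.1941]
tcp_rot: [-180.0, -0.0, 89.7]
wrist_force: [0.5, 0.4, -1.7]
opening: 0.0272
grasp_force: 20.2
```

Call:
{"op": "play_rows", "data": {"steps": [[[0, 0, 0, 0], [0, 0, 0, 0], [0, 0, 0, 0], [0, 0, 0, 0], [0, 0, 0, 0]]]}}

```text
time: 9.13
ee_pos: [0.5177, -0.1645, 0.1944]
tcp_rot: [180.0, 0.0, 89.7]
wrist_force: [0.3, 0.0, -0.9]
opening: 0.0273
grasp_force: 20.2
```

Run:
```python
from workcell import bot
from h import *
np.set_printoptions(precision=4,suppress=True)
C=bot.camera("scene");D=bot.camera("top");s=C["img"];t=D["img"]
cv2.imwrite("pics/s5.png",np.hstack([cv2.resize(s[150:270,330:450],(400,400),interpolation=2),cv2.resize(t[205:285,380:460],(400,400),interpolation=2)]))
h=cv2.cvtColor(t,cv2.COLOR_BGR2HSV);m=cv2.inRange(h,(0,150,60),(6,255,255))|cv2.inRange(h,(174,150,60),(180,255,255))
for u in range(404,424,2):
    v=np.where(m[215:270,u])[0]+215;print(u,v[[0,-1]] if len(v) else None)
for y in(-.143,-.165,-.187):
  for z in(.122,.13):print(y,z,"top",proj(D,(.4945,y,z)),proj(D,(.5385,y,z)),"scene",proj(C,(.4945,y,z)))
```

```text
404 None
406 [254 256]
408 [229 256]
410 [230 256]
412 [230 256]
414 [230 256]
416 [230 256]
418 [230 256]
420 [230 256]
422 [230 256]
-0.143 0.122 top (np.float64(406.73156394250236), np.float64(256.5897214220896)) (np.float64(407.2677441957619), np.float64(228.82872977406342)) scene (np.float64(387.40538671240193), np.float64(215.09065838790787))
-0.143 0.13 top (np.float64(407.6282946587524), np.float64(256.4344590301237)) (np.float64(408.16689214300123), np.float64(228.41190733681955)) scene (np.float64(387.69678295466224), np.float64(211.34863029221196))
-0.165 0.122 top (np.float64(420.6179465524381), np.float64(256.9915981936479)) (np.float64(421.11340210621995), np.float64(229.23909899542048)) scene (np.float64(395.82546422126586), np.float64(212.6116248421102))
-0.165 0.13 top (np.float64(421.6457667658214), np.float64(256.8401934550202)) (np.float64(422.14286816700337), np.float64(228.82629489766578)) scene (np.float64(396.1466617441209), np.float64(208.9039572162203))
-0.187 0.122 top (np.float64(434.494634503121), np.float64(257.3931943983753)) (np.float64(434.949421997474), np.float64(229.64918255708105)) scene (np.float64(404.04994914441386), np.float64(210.19017753358744))
-0.187 0.13 top (np.float64(435.6533601215316), np.float64(257.24564194037845)) (np.float64(436.1090236982293), np.float64(229.24039128099128)) scene (np.float64(404.39948986682555), np.float64(206.5162937697893))
```

View pics/s5.png

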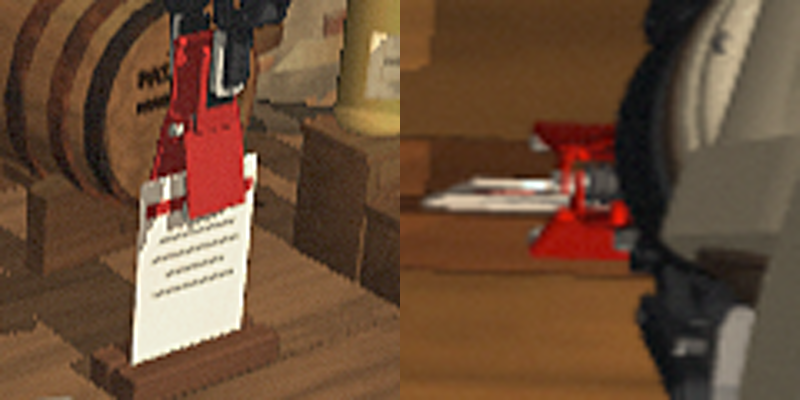

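The measured jaw corner at (386,214.5) matches the (387,215) predicted for tips at z 0.122. That puts the tips about 18 mm below the edge, centred, with the card straight and untouched. Handing in.

```bash
python3 -c "
from workcell import bot
print(bot.job_done())"
```

```text
the job is handed in; nothing more can be done
None
```

I handed the job in at about 9 s: the clip is held at its open stop astride the middle of the card's top edge, with its tips about 18 mm below the edge and no sign in the pictures or wrist force that it touches the card.

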